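# Index the parts carousel and lock it with its pin

### The job

Turn the parts carousel by gently pushing the upright pegs near its rim until the round canister comes to the front, at the bracket nearest the robot, and lock it there with the index pin: stand the pin in the bracket's guide hole and ease the carousel round until you feel the pin drop into the notch beside the canister, its head fully down on the bracket. Push gently, never with more than 25 N on the carousel, its bracket or the pin, and leave the paint can, screwdriver and carton where they are. Let go of everything at the end.

Things in the scene. Friction and masses are not known exactly. Their poses are not given: they have to be found in the camera images.
- stand: Fixed steel stand of the carousel. Origin on the bench on the carousel's vertical axis, z up; -x points to the front, where its bracket is. The bracket's guide block (36 mm radially, 44 mm wide, 24 mm high, 8 mm above the platter) overhangs the platter's edge from 132 to 168 mm off the axis, so all pegs pass inside it; its post stands 175 to 189 mm off the axis, 82 mm high.
- hub (a point): On the axis at the platter's top, 50 mm above the bench; stand's axes. The aluminium platter, 320 mm across, 12 mm thick, turns either way and stays where left: about 3 N on a peg turns it. Four stations at 90 degree steps, 70 mm out: three square open bins (50 mm wide, 40 high) and a round canister. Each has an open notch in the rim, 14 mm wide, 140 to 160 mm off the axis, right through.
- peg_ring (a point): On the axis at the height of the tops of the push pegs, 84 mm above the bench; stand's axes. Eight upright steel pegs, 8 mm thick, 34 mm high above the platter, stand on a black sprung ring on it (gives 1 mm per 4 N of push) 118 mm off the axis, at 45 degree steps, the nearest 22.5 degrees either side of each notch. Nothing else stands on the platter further than 100 mm off the axis.
- guide (a point): Mouth centre of the vertical guide hole (12 mm bore, 6 mm chamfer at the mouth) in the bracket: 150 mm off the axis, 82 mm above the bench; stand's axes. A pin put in stands on the platter, its head 10 mm above the block, until a notch comes under it; then it drops those 10 mm and locks the carousel (about 3 mm play each way at the rim), and pushing further meets a firm stop.
- canister_top (a point): Centre of the top of the round steel canister with black lid (58 mm across, 60 mm high above the platter), 70 mm off the axis. Clamped on by hand: its direction from the axis is up to 0.09 rad (13 mm at the rim) off that of its notch, either way, so the notch must be found by feel. Notches and pegs are exact relative to one another, not to the canister.
- pin: Loose dark steel index pin, about 70 g, upright: round shank 10 mm thick and 42 mm long with a 3 mm chamfered foot, and above it a round head 24 mm across and 32 mm high for gripping. Origin at the centre of the foot, z up. It starts standing in the holder, the head's underside on the holder's top.
- holder: Fixed wooden block 60 x 60 x 46 mm with a vertical 13 mm hole, 44 mm deep, that holds the pin at the start. Origin at the centre of its underside; it is left or right of the carousel.
- paint_can: Bystander: plain closed steel can 72 mm across, 85 mm high, on the other side of the carousel from the holder. Origin at the centre of its underside.
- driver: Bystander: screwdriver with black handle lying on the bench beside the carousel, towards its far side, about 200 mm long. Origin under its middle.
- carton: Bystander: cardboard carton 90 x 60 x 45 mm beside the carousel, towards its far side. Origin at the centre of its underside.
Things that resemble listed ones, but are neither listed nor needed, are in the scene too. Of the things shaped like the pin, the steel one is meant.

How it is judged (in metres and radians):
At the end, for the whole second after the job is handed in: The pin stands in the guide hole, upright within 7 degrees, dropped into the canister's notch with its head down on the bracket (within 2.5 mm), the canister at the front (within 15 mm sideways of the bracket's centre line), all at rest and released (z of pin in the frame of stand below 0.0425 m and horizontal distance between pin and guide below 0.005 m and angle between pin's own z axis and vertical below 0.12 rad and x of canister_top in the frame of stand below -0.05 m and y of canister_top in the frame of stand between -0.015 and 0.015 m and linear speed of pin below 0.01 m/s); the robot touches nothing.
It fails at once if the robot pushes the carousel or its bracket with more than 25 N (contact force between any of the fingers, the arm and stand above 25 N).
It fails at once if the pin is pressed against the carousel or its bracket with more than 25 N (contact force between pin and stand above 25 N).
It fails at once if a bystander is moved by more than 25 mm (distance of any of paint_can, driver, carton from where it was at the start of the episode above 0.025 m).
It also fails if it takes over 72 s, if anything falls off the work surface, if the arm or the gripper's body presses on something with over 40 N, if the wrist force passes 120 N, or if a joint passes its speed limit or range.

### The arm

A 6-joint arm with a two-finger parallel gripper is mounted at the origin on the work surface. World frame = base frame: x ahead of the robot, y to its left, z up, the work surface at z = 0. Lengths are in mm, angles in rad, forces in N, time in s.
With the tool pointing down it reaches from about 350 to 975 mm from the base axis. Payload 7.1 kg.
Tool frame: the origin (TCP) lies midway between the tips of the shut fingers; the grasp point (between the pads) lies 19 mm behind it (ctrl.tcp_to_grasp is the distance from the TCP to the grasp point, in mm); z points along the fingers, y is the line along which they close (so a half turn about z gives the same grasp; the last joint's range is limited). The gripper opens to 88 mm and grips with 3 to 60 N. Pads are 20 mm wide; open, the fingers measure 115 mm over their backs; the gripper's body (75 mm by 178 mm) begins 61 mm behind the grasp point.
Start: joints at [1.133, 0.423, 1.63, -0, 1.089, -0.019], TCP at [254.133, 570.983, 222.675] pointing down, gripper open.
Joint ranges: [-3, 3], [-0.9, 2.11], [0.09, 2.58], [-1.31, 4.45], [0.11, 2.69], [-2.54, 2.54]. Speed limits (rad/s): [2.39, 2.39, 3.01, 3.14, 3.14, 3.14].

### API

Orientations are given as a rotation vector (axis times angle).
In Python, from workcell import get_obs, cams, ticket, boxes_of, ctrl gives the robot as it stands.
- The arm moves only by the shell command python3 -m creep 'ROWS' [OPENING]. ROWS is JSON, one flat list of numbers, 4 for each row, row after row: the shift along the world's x, y, z in m, then the turn about the world's z in rad. In form: [tx, ty, tz, spin, tx, ty, tz, spin, ...]. A call has 1 to 10 rows; each row is the pose to reach, as a shift and turn from the pose commanded when the call began; what a row does not reach only later rows make up. A row lasts 1/12 s, in which the tool goes at most 41.7 mm and 7.16 degrees, less where a joint would pass 70% of its speed; a pose out of reach is approached as far as the arm can. A call with a gripper value outside its range is refused whole. OPENING is the opening, from 0 (shut) to 1 (fully open), set as the call begins (- or left out, the last holds). The fingers move at their own pace and stop on an object; the grip force is fixed at half the most. Time passes only in rows, so rows that repeat a pose let the fingers close. It gives the time, the measured TCP pose, the force, the opening and the grip force at its end, in the units of the state.
- get_obs(): the state, without advancing time (a new reading comes with each control period).
- cams.get_image(name): name is "scene" or "top" or "wrist"; returns (picture, depth): 400x640x3 uint8, red, green, blue; 400x640 float32, mm along the optical axis (not along the pixel's ray), 0 where there is no reading.
- cams.get_calibration(name): a dict with "mtx" (3x3 intrinsics, pixels), "R" (3x3) and "t" (3): a world point X has camera coordinates R X + t; the wrist camera has in their place "mount" (4x4, takes a point from camera to tool coordinates, whose origin is the TCP and whose axes are the flange's). Camera axes: x right, y down, z forward; pixel columns grow to the right and rows downward; lengths in mm; the calibration is good to about 2 mm. A picture is of the moment at which its call begins: read the wrist's pose just before it. get_calibration takes no time and is no camera call.
- ticket.close_job(): hands the job in; it is judged then, once.
Trained networks look in the newest picture that a camera, given by its name, has taken for a name from the list of things; names that differ only in an ending like _2 or _b are one class to them, and where a whole thing is asked for, a point or a joint stands for the part that bears it (a point fixed in the world has none). Each returns a list of dicts, best first, with "score" (0 to 1); they miss things now and then, are a little off and sometimes report something else, mostly with a low value. They report only what shows in the picture. A call takes as long as a camera call. They do not tell look-alikes from the thing itself.
- boxes_of(camera, target): "centre" ([column, row] in pixels, amid what is visible of it).
The state is a dict: "t": time; "qpos": joint angles; "qvel": joint speeds; "joint_torque": joint torques, N m; "ee_pos": TCP position; "orientation": TCP orientation; "ft_force": force on the tool from outside, world axes, zero at the start; "moment": the same for the moment, N m; "width": finger opening in mm; "grasp_force": force on a finger pad.
Only numpy, scipy, OpenCV 4.12 (cv2) and the standard library are available. Lean on these libraries where they do the work, as an engineer would, in place of code of your own. Each camera call takes 0.05 s, during which the arm holds its last target. There are 200 camera calls.

## Working session

There is one attempt and no reset: what is moved stays moved. The work goes in short steps, Python scripts to look and compute and a shell command to move; the robot and the scene stay as the last step left them, time stands still between calls to the robot, and variables do not carry over. Pictures are saved under pics/ and viewed, at most 10 in all, crops included, and the job is handed in when it is done.

```bash
mkdir -p pics; cat > h.py <<'E'
import numpy as np, cv2
from workcell import get_obs, cams, ticket, boxes_of, ctrl
from scipy.spatial.transform import Rotation as Rn
def campose(n,o=None):
    c=cams.get_calibration(n); K=np.array(c["mtx"])
    if n=="wrist":
        M=np.array(c["mount"]); R=Rn.from_rotvec(o["orientation"]).as_matrix()
        Rc=R@M[:3,:3]; p=R@M[:3,3]+np.array(o["ee_pos"])
    else:
        Rc=np.array(c["R"]).T; p=-Rc@np.array(c["t"]).ravel()
    return K,Rc,p
def at_z(cp,uv,z):
    K,R,p=cp; d=R@np.linalg.solve(K,[uv[0],uv[1],1]); return p+d*(z-p[2])/d[2]
def at_d(cp,uv,dep):
    K,R,p=cp; return p+R@(np.linalg.solve(K,[uv[0],uv[1],1])*dep)
def proj(cp,X):
    K,R,p=cp; q=K@(R.T@(np.array(X)-p)); return q[:2]/q[2]
def shot(n,f=None):
    o=get_obs(); im,d=cams.get_image(n)
    if f: cv2.imwrite(f"pics/{f}.png",im[:,:,::-1])
    return campose(n,o),im,d
E
python3 - <<'E'
from h import *
print(get_obs())
for n in("top","scene"):
    cp,im,d=shot(n,n+"1")
    print(n,cp[2])
    for t in("hub","canister_top","pin","holder","paint_can","guide","stand","driver","carton"):
        for b in boxes_of(n,t)[:4]:
            u=b["centre"]; dd=d[int(u[1]),int(u[0])]
            print(t,np.round(u),round(b["score"],2),np.round(at_d(cp,u,dd)))
E
```

```text
{'t': 0.0, 'qpos': array([ 1.13297462e+00,  4.23842520e-01,  1.63068148e+00,  5.94797864e-06,
        1.08856820e+00, -1.89951780e-02]), 'qvel': array([-0.00055336,  0.00132345, -0.00028225,  0.00022029,  0.00040386,
       -0.00105249]), 'joint_torque': array([-1.37066447e-03, -5.44607484e+01, -2.73669702e+01,  6.43134350e-02,
        2.25946424e-02, -1.02303331e-04]), 'ee_pos': array([253.92169773, 570.4981556 , 221.90398154]), 'orientation': array([-6.53025609e-01, -3.07261960e+00,  2.29218589e-03]), 'ft_force': array([0.54843655, 0.3987779 , 0.05098127]), 'moment': array([ 0.04451986, -0.01855927,  0.01381888]), 'grasp_force': 0.0, 'width': 87.53724097288261}
top [ 492.48173327   43.52873768 1224.42040403]
hub [337. 197.] 0.86 [578. -29.  71.]
canister_top [330. 163.] 0.96 [656. -13. 113.]
pin [196. 200.] 0.59 [573. 314.  74.]
pin [165. 247.] 0.41 [459. 388.  73.]
holder [206. 227.] 0.92 [506. 295.  49.]
paint_can [446. 218.] 0.56 [ 522. -293.   84.]
guide [339. 194.] 0.63 [585. -34.  65.]
guide [428. 149.] 0.23 [ 703. -268.   24.]
stand [339. 195.] 0.7 [583. -36.  66.]
driver [425. 148.] 0.74 [ 705. -262.   23.]
carton [214. 138.] 0.84 [730. 275.  46.]
scene [1049.17887995  309.90710469  954.83865053]
hub [285. 207.] 0.95 [601. -16.  57.]
hub [426. 238.] 0.27 [515. 304.  48.]
hub [274. 218.] 0.23 [661.  -5. 110.]
canister_top [275. 218.] 0.72 [662.  -3. 110.]
pin [469. 230.] 0.64 [464. 380.  72.]
pin [402. 212.] 0.56 [495. 230.  74.]
pin [430. 226.] 0.54 [500. 300.  77.]
pin [426. 260.] 0.54 [580. 321.  73.]
holder [427. 236.] 0.81 [508. 302.  47.]
paint_can [208. 142.] 0.93 [ 539. -279.   76.]
guide [286. 204.] 0.61 [598. -17.  66.]
stand [288. 202.] 0.97 [588. -15.  63.]
driver [176. 204.] 0.8 [ 702. -268.   23.]
driver [434. 227.] 0.52 [500. 308.  80.]
```

```bash
python3 -m creep --help | head -20
```

```text
invalid input: not JSON, or not a number
```

View pics/top1.png

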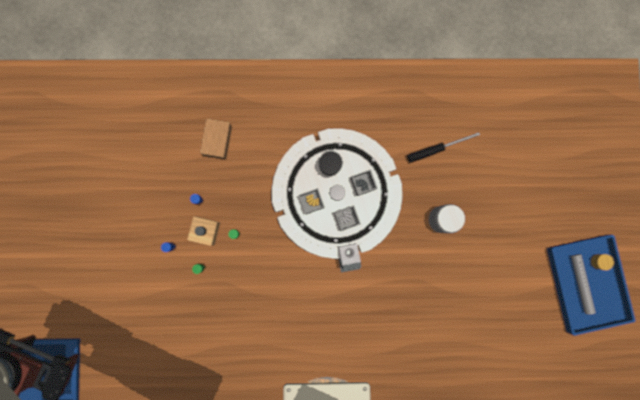

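View pics/scene1.png

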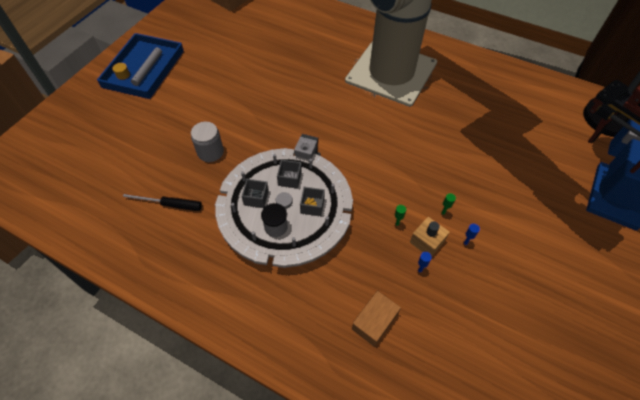

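The top view shows the carousel at about (337,193), with the bracket in front at (349,257) and the canister at the rear at (330,163). There are notches at (317,137), (394,173) and (278,212). The dark pin is in the holder at (201,231), and four blue or green decoys stand around it. The scene view shows the same layout. Next I'll fit the geometry.

```bash
cat > car.py <<'E'
from h import *
from scipy.optimize import least_squares
def cloud(cp,d):
    v,u=np.mgrid[0:400,0:640]; K,R,p=cp
    q=np.stack([(u-K[0,2])/K[0,0]*d,(v-K[1,2])/K[1,1]*d,d],-1)
    X=q@R.T+p; X[d==0]=np.nan; return X
def platter(X,c0=(583,-32)):
    m=(abs(X[...,2]-50)<12)&(np.hypot(X[...,0]-c0[0],X[...,1]-c0[1])<200)
    m=m.astype(np.uint8)
    cs,_=cv2.findContours(m,cv2.RETR_EXTERNAL,cv2.CHAIN_APPROX_NONE)
    c=max(cs,key=cv2.contourArea)[:,0]; P=X[c[:,1],c[:,0],:2]
    r=least_squares(lambda q:np.hypot(P[:,0]-q[0],P[:,1]-q[1])-160,c0,loss="soft_l1",f_scale=2)
    return r.x,P
E
python3 - <<'E'
from car import *
cp,im,d=shot("top")
X=cloud(cp,d); h,P=platter(X); print("hub",h, "f",cp[0][0,0], "platter z",np.nanmedian(X[...,2][np.hypot(X[...,0]-h[0],X[...,1]-h[1])<155]))
rel=X[...,:2]-h; r=np.hypot(rel[...,0],rel[...,1])
mb=(X[...,2]>70)&(r>128)&(r<200)&(X[...,0]<h[0]-80); b=X[mb]; print("bracket",len(b),b.mean(0),b.min(0),b.max(0),np.degrees(np.arctan2(*(b.mean(0)[:2]-h)[::-1])))
mc=(X[...,2]>102)&(r<110); c=X[mc]; cm=c.mean(0); print("can",len(c),cm,np.hypot(*(cm[:2]-h)),np.degrees(np.arctan2(*(cm[:2]-h)[::-1])))
# notches: dark at r 148 z50
hsv=cv2.cvtColor(im,cv2.COLOR_RGB2HSV)
for a in range(-180,180,2):
    s=[]
    for rr in(146,151,156):
        u=proj(cp,[h[0]+rr*np.cos(np.radians(a)),h[1]+rr*np.sin(np.radians(a)),50]); s.append(hsv[int(round(u[1])),int(round(u[0])),1])
    if np.mean(s)>50: print(a,s,end=" ")
mp=(abs(X[...,2]-76)<8)&(abs(X[...,0]-506)<110)&(abs(X[...,1]-305)<110)
n,l,st,ce=cv2.connectedComponentsWithStats(mp.astype(np.uint8))
for i in range(1,n):
    if st[i,4]>8: print("pin?",X[l==i].mean(0),im[l==i].mean(0),st[i,4])
big=cv2.resize(im[110:290,140:420],None,fx=2.8,fy=2.8,interpolation=cv2.INTER_CUBIC)
cv2.imwrite("pics/top2.png",big[:,:,::-1])
E
```

```text
hub [590.66653357 -29.59671211] f 471.6395736691697 platter z 52.57301562331588
bracket 423 [432.15174662 -57.06788306  82.50721605] [402.36461974 -82.43700171  70.42977525] [462.38524253 -32.39580766  91.8001729 ] -170.16809425782606
can 457 [657.21641419 -11.29654338 110.89246547] 69.02016216264492 15.375412062467584
-72 [np.uint8(130), np.uint8(156), np.uint8(144)] -70 [np.uint8(127), np.uint8(95), np.uint8(133)] 18 [np.uint8(96), np.uint8(143), np.uint8(152)] 20 [np.uint8(117), np.uint8(109), np.uint8(119)] 108 [np.uint8(124), np.uint8(72), np.uint8(104)] 110 [np.uint8(151), np.uint8(157), np.uint8(152)] 112 [np.uint8(37), np.uint8(78), np.uint8(72)] pin? [498.82530631 304.9647463   77.7425226 ] [102.96470588  98.18823529  89.90588235] 85
```

```bash
python3 -m creep '[0.03,-0.04,0,-0.12,0.06,-0.08,0,-0.24,0.08,-0.11,0,-0.36,0.1,-0.14,0,-0.48,0.12,-0.17,0,-0.6,0.14,-0.2,0,-0.72,0.16,-0.23,0,-0.84,0.18,-0.26,0,-0.96,0.2,-0.29,0,-1.08,0.22,-0.32,0,-1.2]' 0; python3 -m creep '[0.02,-0.03,0,-0.12,0.04,-0.06,0,-0.24,0.06,-0.09,0,-0.36,0.08,-0.12,0,-0.48,0.1,-0.15,0,-0.6,0.12,-0.18,0,-0.72,0.14,-0.21,0,-0.84,0.16,-0.24,0,-0.96,0.18,-0.27,0,-1.08,0.2,-0.29,0,-1.2]'
python3 - <<'E'
from h import *
o=get_obs();p=o["ee_pos"];R=Rn.from_rotvec(o["orientation"]).as_matrix();y=np.degrees(np.arctan2(R[1,1],R[0,1]))
print(p,y,o["qpos"],o["t"]); print("to go",np.array([703.5,-64.1])-p[:2],np.radians(-107-y))
h=np.array([590.7,-29.6])
for k in range(0,168,50):
  f=lambda a:h+118*np.r_[np.cos(np.radians(a)),np.sin(np.radians(a))]
  print([[*(np.round((f(-17+k+5*j)-f(-17+k))/1000,4)),0,round(np.radians(5*j),3)] for j in range(1,11)])
E
```

```text
t: 1.88
ee_pos: [474.9, 249.4, 222.9]
orientation: [2.28, 2.161, 0.001]
ft_force: [1.1, 0.5, 0.1]
width: 24.5
grasp_force: 0.0
t: 2.72
ee_pos: [674.9, -41.9, 222.7]
orientation: [3.102, 0.493, -0.0]
ft_force: [-0.0, 0.4, -0.1]
width: 0.4
grasp_force: 0.0
[674.87362732 -41.91899083 222.71080707] -71.92600390354436 [-7.94163776e-02  4.98112795e-01  1.50791995e+00 -5.24176605e-04
  1.13548369e+00  1.17615026e+00] 2.7167
to go [ 28.62637268 -22.18100917] -0.6121567137147896
[[np.float64(0.0026), np.float64(0.01), 0, np.float64(0.087)], [np.float64(0.0043), np.float64(0.0201), 0, np.float64(0.175)], [np.float64(0.0051), np.float64(0.0304), 0, np.float64(0.262)], [np.float64(0.005), np.float64(0.0407), 0, np.float64(0.349)], [np.float64(0.004), np.float64(0.0509), 0, np.float64(0.436)], [np.float64(0.0021), np.float64(0.061), 0, np.float64(0.524)], [np.float64(-0.0006), np.float64(0.071), 0, np.float64(0.611)], [np.float64(-0.0042), np.float64(0.0806), 0, np.float64(0.698)], [np.float64(-0.0087), np.float64(0.0899), 0, np.float64(0.785)], [np.float64(-0.0139), np.float64(0.0988), 0, np.flo
[... 1278 characters left out ...]
loat64(-0.0308), 0, np.float64(0.873)]]
[[np.float64(-0.0072), np.float64(-0.0073), 0, np.float64(0.087)], [np.float64(-0.0138), np.float64(-0.0153), 0, np.float64(0.175)], [np.float64(-0.0196), np.float64(-0.0238), 0, np.float64(0.262)], [np.float64(-0.0247), np.float64(-0.0327), 0, np.float64(0.349)], [np.float64(-0.0289), np.float64(-0.0421), 0, np.float64(0.436)], [np.float64(-0.0324), np.float64(-0.0518), 0, np.float64(0.524)], [np.float64(-0.0349), np.float64(-0.0618), 0, np.float64(0.611)], [np.float64(-0.0366), np.float64(-0.0719), 0, np.float64(0.698)], [np.float64(-0.0375), np.float64(-0.0822), 0, np.float64(0.785)], [np.float64(-0.0374), np.float64(-0.0925), 0, np.float64(0.873)]]
```

```bash
python3 -m creep '[0.01,-0.01,0,-0.12,0.02,-0.02,-0.01,-0.24,0.029,-0.022,-0.02,-0.36,0.029,-0.022,-0.03,-0.48,0.029,-0.022,-0.03,-0.61]'
python3 - <<'E'
from h import *
o=get_obs();print(o["ee_pos"],o["qpos"])
cp,im,d=shot("wrist"); 
for a in(-48.5,-3.5,41.5):
    u=proj(cp,[590.7+118*np.cos(np.radians(a)),-29.6+118*np.sin(np.radians(a)),84]); cv2.circle(im,tuple(int(x) for x in u),5,(255,0,0),1); print(a,u)
u=proj(cp,[703.5,-64,64]);cv2.circle(im,tuple(int(x) for x in u),5,(0,255,0),1)
cv2.imwrite("pics/w1.png",im[:,:,::-1])
E
```

```text
t: 3.13
ee_pos: [702.3, -61.4, 190.0]
orientation: [3.109, -0.452, -0.006]
ft_force: [0.3, 0.0, -0.0]
width: 0.4
grasp_force: 0.0
[702.26263142 -61.42072534 190.01243972] [-1.04137339e-01  5.75030339e-01  1.45719354e+00  4.20094586e-05
  1.11288216e+00  1.75547047e+00]
-48.5 [387.78259359 216.21282251]
-3.5 [289.67751974 200.49780824]
41.5 [213.38237099 253.57101699]
```

View pics/w1.png

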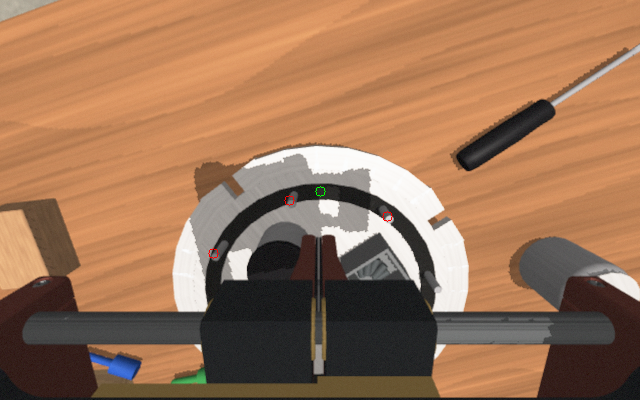

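The wrist picture shows the predicted peg tops (red, 290,200 and 388,216) on the real pegs, and the descent point (green, 320,191) on the free ring between them. I'll descend there.

```bash
python3 -m creep '[0,-0.002,-0.03,0,0,-0.002,-0.06,0,0,-0.002,-0.09,0,0,-0.002,-0.115,0,0,-0.002,-0.126,0,0,-0.002,-0.126,0]' && python3 -m creep '[0.001,0.005,0,0.04,0.002,0.01,0,0.087,0.003,0.014,0,0.12,0.004,0.018,0,0.15,0.004,0.022,0,0.19,0.005,0.026,0,0.22,0.005,0.03,0,0.26,0.005,0.034,0,0.29]'
```

```text
t: 3.68
ee_pos: [701.2, -62.8, 63.8]
orientation: [3.111, -0.439, -0.008]
ft_force: [-0.1, -0.6, 0.1]
width: 0.5
grasp_force: 0.0
t: 4.35
ee_pos: [709.3, -29.1, 68.3]
orientation: [3.141, 0.017, 0.004]
ft_force: [0.8, -3.9, 2.0]
width: 0.4
grasp_force: 1.4
```

```bash
python3 -m creep '[0,0.006,-0.001,0.05,-0.001,0.014,-0.002,0.12,-0.002,0.0225,-0.003,0.19,-0.004,0.0305,-0.003,0.26,-0.007,0.04,-0.003,0.35,-0.011,0.049,-0.003,0.43,-0.015,0.057,-0.003,0.5,-0.02,0.065,-0.003,0.58,-0.025,0.072,-0.003,0.65,-0.03,0.079,-0.003,0.73]'; python3 -c "
from h import *
o=get_obs();p=o['ee_pos'];R=Rn.from_rotvec(o['orientation']).as_matrix();d=p[:2]-[590.7,-29.6];print(np.hypot(*d),np.degrees(np.arctan2(d[1],d[0])),np.degrees(np.arctan2(R[1,1],R[0,1])),o['ft_force'],o['qvel'])"
```

```text
t: 5.18
ee_pos: [679.4, 50.6, 64.8]
orientation: [2.927, 1.139, 0.005]
ft_force: [0.7, -2.5, 1.2]
width: 0.5
grasp_force: 1.5
119.56267684681642 42.119776110990216 -47.46423102135163 [ 0.6705402  -2.52322513  1.16044174] [ 0.12310832 -0.06509575  0.14089785 -0.00481991 -0.06340989 -0.83632608]
```

```bash
python3 -m creep '[-0.007,0.007,0,0.087,-0.015,0.014,0,0.175,-0.024,0.02,0,0.26,-0.033,0.025,0,0.35,-0.042,0.029,0,0.436,-0.051,0.033,0,0.524,-0.061,0.036,0,0.61,-0.071,0.038,0,0.7,-0.081,0.039,0,0.785,-0.09,0.039,0,0.855]'; python3 -c "
from h import *
o=get_obs();p=o['ee_pos'];R=Rn.from_rotvec(o['orientation']).as_matrix();d=p[:2]-[590.7,-29.6];print(np.hypot(*d),np.degrees(np.arctan2(d[1],d[0])),np.degrees(np.arctan2(R[1,1],R[0,1])),o['ft_force'],o['qvel'])
cp,im,d=shot('top','top3')"
```

```text
t: 6.02
ee_pos: [589.4, 90.2, 64.9]
orientation: [2.19, 2.25, 0.006]
ft_force: [2.9, 2.6, 0.4]
width: 0.4
grasp_force: 1.4
119.83942249474502 90.6060472682974 1.5601361536579323 [2.85530624 2.60224996 0.44882087] [ 1.76318229e-02 -1.14673465e-01  2.45927643e-01  2.13750217e-04
 -1.31217352e-01 -7.90554279e-01]
```

```bash
python3 -m creep '[-0.01,-0.001,0,0.087,-0.02,-0.003,0,0.175,-0.03,-0.005,0,0.26,-0.04,-0.008,0,0.35,-0.049,-0.012,0,0.436,-0.058,-0.017,0,0.524,-0.066,-0.023,0,0.61,-0.073,-0.028,0,0.68,-0.078,-0.033,0,0.74,-0.082,-0.037,0,0.79]'; python3 -c "
from h import *
o=get_obs();p=o['ee_pos'];R=Rn.from_rotvec(o['orientation']).as_matrix();d=p[:2]-[590.7,-29.6];print(np.hypot(*d),np.degrees(np.arctan2(d[1],d[0])),np.degrees(np.arctan2(R[1,1],R[0,1])),o['ft_force'],o['qvel'])
cp,im,d=shot('top','top4')
cv2.imwrite('pics/top4.png',cv2.resize(im[110:290,240:440],None,fx=3,fy=3,interpolation=cv2.INTER_CUBIC)[:,:,::-1])"
```

```text
t: 6.9
ee_pos: [506.7, 52.4, 64.3]
orientation: [1.161, 2.918, 0.002]
ft_force: [-0.1, 3.8, -0.1]
width: 0.5
grasp_force: 1.4
117.36974585655753 135.68264178538539 46.60659625395211 [-0.08868326  3.80768571 -0.10609035] [-0.08391428 -0.04909025  0.10934788  0.00371707 -0.06128206 -0.66411782]
```

View pics/top4.png

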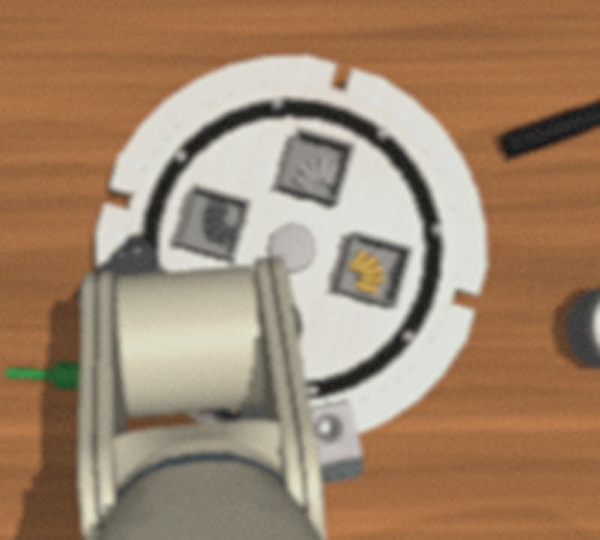

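The crop shows the bins shifted round and notches visible at (340,75), (120,198) and (465,300). The arm hides the canister. I'll measure the notch angle.

```bash
cat > notch.py <<'E'
from h import *
def notches(cp,im,h=(590.7,-29.6)):
    S=cv2.cvtColor(im,cv2.COLOR_RGB2HSV)[...,1].astype(np.float32)
    a=np.arange(-180,180,.5); out=[]
    for x in a:
        v=[cv2.getRectSubPix(S,(1,1),tuple(map(float,proj(cp,[h[0]+r*np.cos(np.radians(x)),h[1]+r*np.sin(np.radians(x)),50]))))[0,0] for r in(146,150,154)]
        out.append(np.mean(v))
    out=np.array(out); m=out>70; res=[];i=0
    while i<len(a):
        if m[i]:
            j=i
            while j<len(a) and m[j]: j+=1
            w=out[i:j]; res.append((round(float((a[i:j]*w).sum()/w.sum()),1),(j-i)/2)); i=j
        else: i+=1
    return res
E
python3 -c "
from notch import *
cp,im,d=shot('top'); print(notches(cp,im))"
```

```text
[(-106.1, 4.0), (-16.2, 4.0), (74.7, 4.0)]
```

```bash
python3 -m creep '[-0.004,-0.004,0,0.05,-0.007,-0.008,0,0.09,-0.01,-0.012,0,0.13,-0.013,-0.016,0,0.18,-0.0155,-0.02,0,0.22,-0.018,-0.024,0,0.25,-0.0195,-0.027,0,0.28,-0.0205,-0.029,0,0.3,-0.0205,-0.029,0,0.3]'; python3 -m creep '[0.003,0.006,0,0,0.005,0.01,0,0,0.005,0.01,0.03,0,0.005,0.01,0.07,0,0.0,0.03,0.11,0,0,0.07,0.13,0,0,0.11,0.13,0,0,0.15,0.13,0,0,0.19,0.13,0,-0.005,0.22,0.13,0]' 1; python3 -c "
from notch import *
cp,im,d=shot('top'); print(notches(cp,im)); o=get_obs(); print(o['ee_pos'],o['qpos'])
cp,im,d=shot('wrist','w2')
for b in boxes_of('wrist','pin')[:5]: print(b['centre'],b['score'],at_z(cp,b['centre'],62), im[int(b['centre'][1]),int(b['centre'][0])])
for b in boxes_of('wrist','holder')[:3]: print(b['centre'],b['score'],at_z(cp,b['centre'],46))
"
```

```text
t: 7.75
ee_pos: [486.1, 23.1, 63.9]
orientation: [0.716, 3.058, 0.0]
ft_force: [0.7, 0.8, 0.7]
width: 0.6
grasp_force: 0.5
t: 8.58
ee_pos: [481.3, 246.8, 194.4]
orientation: [0.714, 3.058, 0.003]
ft_force: [0.5, -0.2, -0.0]
width: 63.6
grasp_force: 0.0
[(-88.8, 4.0), (1.0, 4.5), (91.8, 4.0)]
[480.44208398 250.31930397 194.28296561] [ 0.45723851  0.33712972  1.83962625  0.00237621  0.9619012  -0.65786569]
[377.0, 183.4] 0.92 [497.34430842 306.19041806  62.        ] [71 75 73]
[394.9, 61.7] 0.77 [404.05825331 362.71115671  62.        ] [ 82 136 238]
[331.8, 15.6] 0.69 [347.8087625  328.58758351  62.        ] [ 57 124  69]
[353.4, 217.4] 0.69 [519.12144431 271.28523146  62.        ] [ 74 129 235]
[254.3, 217.7] 0.61 [475.67680717 182.07984042  62.        ] [ 95 209 115]
[369.3, 166.5] 0.76 [482.61065227 307.22269342  46.        ]
[131.2, 269.0] 0.43 [471.71928997  24.38706322  46.        ]
```

View pics/w2.png

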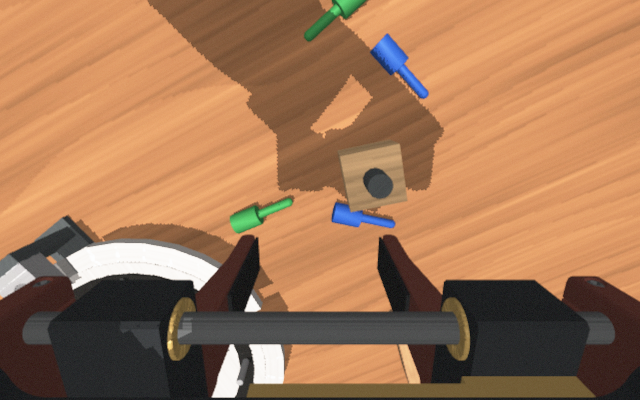

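The wrist view shows the steel pin in the holder at (377,183), with the coloured decoys well clear. I'll go above the pin.

```bash
python3 -m creep '[0.006,0.02,0,-0.1,0.012,0.04,-0.02,-0.2,0.017,0.056,-0.05,-0.24,0.017,0.056,-0.08,-0.24,0.017,0.056,-0.084,-0.24,0.017,0.056,-0.084,-0.24]' 1; python3 -c "
from h import *
o=get_obs(); print(o['ee_pos'],o['width'],o['qpos'])
cp,im,d=shot('wrist','w3')
for b in boxes_of('wrist','pin')[:3]: print(b['centre'],b['score'],at_z(cp,b['centre'],65), d[int(b['centre'][1]),int(b['centre'][0])])
"
```

```text
t: 9.28
ee_pos: [496.3, 297.0, 107.8]
orientation: [-1.076, -2.948, 0.007]
ft_force: [-0.3, -0.4, -0.3]
width: 87.5
grasp_force: 0.0
[496.28570743 296.97134956 107.81953009] 87.51145119763613 [ 5.18789657e-01  5.12330189e-01  1.80354420e+00 -3.37558298e-04
  8.31133170e-01 -3.51882295e-01]
[327.6, 217.2] 0.76 [495.55613031 305.97663379  65.        ] 202.4729
[327.8, 255.7] 0.75 [518.42530444 287.30497448  65.        ] 271.6074
[210.3, 24.4] 0.72 [358.40774275 329.4631291   65.        ] 226.70392
```

View pics/w3.png

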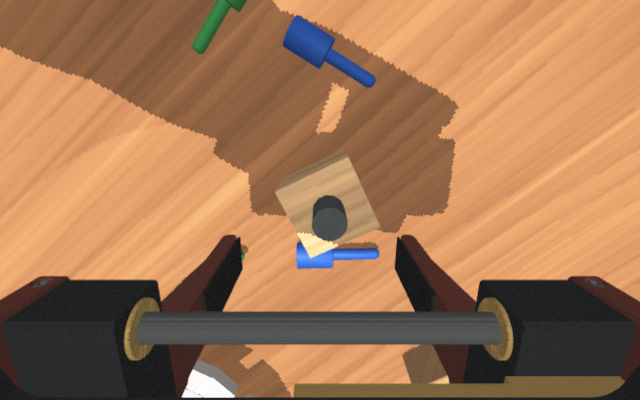

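```bash
python3 -c "
from h import *
from car import cloud
cp,im,d=shot('wrist'); X=cloud(cp,d)
m=(abs(X[...,0]-497)<30)&(abs(X[...,1]-305)<30)
for lo,hi in((76,82),(50,74),(43,49)):
    P=X[m&(X[...,2]>lo)&(X[...,2]<hi)]; print(lo,len(P),P.mean(0),(P.min(0)+P.max(0))/2,P.max(0)-P.min(0))
o=get_obs();print(o['ee_pos'])
"
```

```text
76 942 [495.64356998 307.14666533  78.66780434] [496.11892356 306.80941698  78.46996378] [23.69973178 23.48464727  4.7797407 ]
50 281 [488.55572688 312.54201686  62.35230921] [493.01102416 309.79811186  61.89589448] [18.0994815  17.97268057 23.70504329]
43 4052 [494.19046771 307.95985015  46.72724055] [497.0043193  304.99437639  46.0460103 ] [59.97957527 59.9420763   5.55400437]
[498.64215082 298.5253613  111.26222025]
```

```bash
python3 -m creep '[-0.001,0.004,-0.005,0,-0.002,0.008,-0.01,0,-0.002,0.008,-0.025,0,-0.002,0.008,-0.04,0,-0.002,0.008,-0.055,0,-0.002,0.008,-0.06,0,-0.002,0.008,-0.06,0]'; python3 -m creep '[0,0,0,0,0,0,0,0,0,0,0,0,0,0,0,0,0,0,0,0,0,0,0,0]' 0.22
```

```text
t: 10.02
ee_pos: [494.9, 306.8, 48.8]
orientation: [-1.075, -2.951, 0.002]
ft_force: [0.3, -0.2, 0.2]
width: 87.8
grasp_force: 0.0
t: 10.52
ee_pos: [495.8, 307.1, 50.1]
orientation: [1.075, 2.951, 0.001]
ft_force: [-0.1, -0.6, -0.4]
width: 51.1
grasp_force: 0.0
```

```bash
python3 -m creep '[0,0,0,0,0,0,0,0,0,0,0,0,0,0,0,0,0,0,0,0,0,0,0,0,0,0,0,0,0,0,0,0,0,0,0,0]' 0; python3 -m creep '[0,0,0.01,0,0,0,0.03,0,0,0,0.06,0,0,0,0.09,0,0,0,0.11,0,0,0,0.13,0,0,0,0.13,0]'
```

```text
t: 11.27
ee_pos: [495.6, 307.0, 49.7]
orientation: [1.075, 2.952, -0.0]
ft_force: [0.0, -0.2, -0.7]
width: 22.3
grasp_force: 30.0
t: 11.85
ee_pos: [497.7, 308.3, 184.5]
orientation: [1.074, 2.947, 0.009]
ft_force: [0.5, 1.0, -0.2]
width: 22.7
grasp_force: 30.0
```

```bash
python3 -m creep '[0,-0.02,0,0.1,0,-0.06,0,0.2,0,-0.1,0,0.3,0,-0.14,0,0.4,0,-0.18,0,0.5,0,-0.22,0,0.6,0,-0.26,0,0.7,0,-0.3,0,0.8,0,-0.33,0,0.87,0,-0.353,0,0.87]';python3 -m creep '[0,0,0,0,0,0,0,0]'; python3 - <<'E'
from h import *
from car import cloud
o=get_obs(); print(o['ee_pos'],o['orientation'],o['ft_force'])
cp,im,d=shot('wrist'); X=cloud(cp,d)
m=(abs(X[...,0]-435)<50)&(abs(X[...,1]+56)<50)&(abs(X[...,2]-82)<4)
P=X[m]; print(len(P),P.mean(0)); print(cv2.minAreaRect(P[:,:2].astype(np.float32)))
g=[590.7+150*np.cos(np.radians(-170.2)),-29.6+150*np.sin(np.radians(-170.2)),82]
u=proj(cp,g); cv2.circle(im,tuple(int(x) for x in u),4,(255,0,0),1)
print(g,u,[(b['centre'],b['score'],at_z(cp,b['centre'],82)) for b in boxes_of('wrist','guide')[:2]])
cv2.imwrite("pics/w4.png",im[:,:,::-1])
E
```

```text
t: 12.68
ee_pos: [494.8, -48.5, 179.1]
orientation: [0.272, -3.129, 0.0]
ft_force: [0.4, 1.1, -0.7]
width: 22.7
grasp_force: 30.0
t: 12.85
ee_pos: [495.1, -46.9, 179.1]
orientation: [0.264, -3.13, -0.001]
ft_force: [-0.5, 0.3, -0.8]
width: 22.0
grasp_force: 30.0
[495.08135476 -46.90261831 179.13606355] [ 2.63621284e-01 -3.12958258e+00 -5.74255488e-04] [-0.50048219  0.28383705 -0.7738839 ]
3777 [428.59259484 -57.97636479  82.55729343]
((440.43768310546875, -60.2872428894043), (78.84892272949219, 53.508670806884766), 9.021626472473145)
[np.float64(442.8888152274765), np.float64(-55.13142487490491), 82] [318.67111911 141.79811807] [([317.2, 206.9], 0.71, array([498.38569587, -46.8947389 ,  82.        ])), ([339.9, 218.1], 0.5, array([505.21655758, -25.40562681,  82.        ]))]
```

View pics/w4.png

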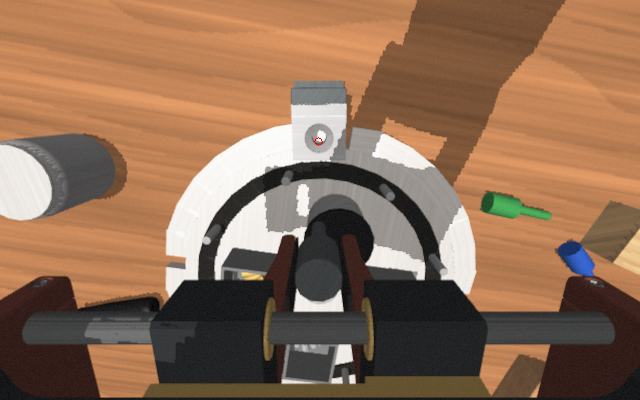

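```bash
python3 - <<'E'
from h import *
cp,im,d=shot('wrist')
c=im[115:162,292:348]; g=cv2.GaussianBlur(cv2.cvtColor(c,cv2.COLOR_RGB2GRAY),(3,3),0)
m=((g>60)&(g<185)).astype(np.uint8)
n,l,st,ce=cv2.connectedComponentsWithStats(m)
for i in range(1,n):
    if st[i,4]>40:
        b=st[i]; u=[292+b[0]+(b[2]-1)/2,115+b[1]+(b[3]-1)/2]; print(b,u,at_z(cp,u,82))
hc=cv2.HoughCircles(cv2.resize(g,None,fx=4,fy=4,interpolation=cv2.INTER_CUBIC),cv2.HOUGH_GRADIENT,1,40,param1=100,param2=20,minRadius=25,maxRadius=80)
for q in (hc[0][:4] if hc is not None else []):
    u=[292+q[0]/4,115+q[1]/4]; print(u,q[2]/4,at_z(cp,u,82))
o=cv2.resize(im[80:300,230:410],None,fx=2.7,fy=2.7,interpolation=cv2.INTER_CUBIC); cv2.imwrite("pics/w5.png",o[:,:,::-1])
print(d[137,306],[proj(cp,[495.1-0*k,-46.9,z]) for k,z in((0,179),(0,133))])
E
```

```text
[ 39   0  17  47 443] [np.float64(339.0), np.float64(138.0)] [437.20087014 -37.88536168  82.        ]
[ 11   8  28  29 554] [np.float64(316.5), np.float64(137.0)] [439.57442126 -56.18832014  82.        ]
256.70807 [array([315.18178871, 251.60802345]), array([315.74275243, 223.41072527])]
```

View pics/w5.png

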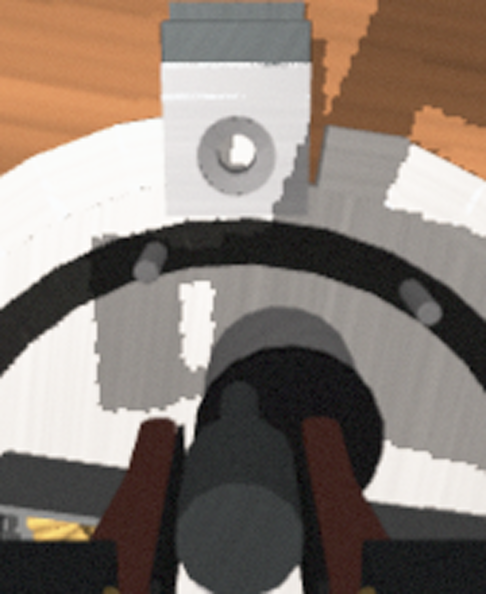

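```bash
python3 - <<'E'
from h import *
cp=campose('wrist',get_obs()); t=get_obs()['ee_pos']
print(t, proj(cp,t+[-5,0,-43]),proj(cp,t+[-2,0,-46]), at_z(cp,(317.3,137.3),82))
print("head top", proj(cp,t+[0,0,28.5]), proj(cp,t+[0,-12,28.5]), proj(cp,t+[0,12,28.5]),proj(cp,t+[-12,0,28.5]),proj(cp,t+[12,0,28.5]))
E
```

```text
[495.34766745 -45.09159535 179.34698325] [319.01508742 218.94035936] [318.27110871 221.43532115] [439.84755511 -55.24987357  82.        ]
head top [317.66057301 278.30628386] [293.16264098 274.49322968] [341.96679957 282.08949946] [322.02439589 256.12444582] [313.48676473 299.52225474]
```

```bash
python3 -m creep '[-0.02,-0.004,0,0,-0.045,-0.008,0,0,-0.056,-0.01,-0.01,0,-0.056,-0.01,-0.03,0,-0.056,-0.01,-0.04,0,-0.056,-0.01,-0.046,0,-0.056,-0.01,-0.046,0]'; python3 -m creep '[0,0,-0.002,0,0,0,-0.004,0,0,0,-0.006,0]';python3 -m creep '[0,0,-0.002,0,0,0,-0.004,0]'
```

```text
t: 13.58
ee_pos: [439.3, -55.2, 132.6]
orientation: [0.27, -3.128, -0.001]
ft_force: [0.6, -0.1, -0.4]
width: 23.2
grasp_force: 30.0
t: 13.83
ee_pos: [440.3, -56.0, 128.0]
orientation: [-0.269, 3.129, -0.0]
ft_force: [-0.1, -0.4, -1.3]
width: 22.6
grasp_force: 30.0
t: 14.0
ee_pos: [439.9, -56.1, 123.8]
orientation: [-0.269, 3.13, -0.0]
ft_force: [0.3, -0.1, -0.5]
width: 22.4
grasp_force: 30.0
```

No contact yet, with the foot inside the mouth. I'll continue in small steps.

```bash
for i in 1 2; do python3 -m creep '[0,0,-0.002,0,0,0,-0.004,0,0,0,-0.004,0]' | grep -E "ee_pos|ft"; done; python3 -m creep '[0,0,-0.002,0,0,0,-0.004,0]' | grep -E "ee_pos|ft"
```

```text
ee_pos: [439.4, -56.0, 119.4]
ft_force: [0.8, 0.0, -0.8]
ee_pos: [439.4, -56.0, 115.3]
ft_force: [1.0, -0.2, -0.8]
ee_pos: [439.8, -56.0, 111.6]
ft_force: [0.3, 0.3, -0.8]
```

```bash
python3 -m creep '[0,0,-0.002,0,0,0,-0.004,0,0,0,-0.006,0,0,0,-0.006,0]' | grep -E "ee_pos|ft"; python3 -m creep '[0,0,-0.001,0,0,0,-0.003,0,0,0,-0.005,0,0,0,-0.006,0,0,0,-0.006,0]' | grep -E "ee_pos|ft"
```

```text
ee_pos: [439.4, -56.0, 105.3]
ft_force: [-0.5, 0.7, -1.7]
ee_pos: [439.4, -56.0, 99.4]
ft_force: [0.0, -0.3, -0.6]
```

```bash
python3 -m creep '[0,0,0,0,0,0,0,0,0,0,0,0,0,0,0,0,0,0,0,0,0,0,0,0]' 1; python3 -m creep '[0,0,0.01,0,0,0,0.03,0,0,0,0.06,0,0.015,0.015,0.09,-0.12,0.03,0.03,0.1,-0.24,0.045,0.045,0.1,-0.36,0.06,0.06,0.1,-0.48,0.075,0.08,0.1,-0.6,0.09,0.1,0.1,-0.72,0.105,0.12,0.1,-0.84]'; python3 -m creep '[0.01,0.01,0,-0.12,0.022,0.02,0,-0.24,0.022,0.02,0,-0.36,0.022,0.02,0,-0.48,0.022,0.02,0,-0.6,0.022,0.02,0,-0.7,0.022,0.02,0,-0.7]' 0; cat > st.py <<'E'
from notch import *
from car import cloud
o=get_obs();p=o['ee_pos'];R=Rn.from_rotvec(o['orientation']).as_matrix();d=p[:2]-[590.7,-29.6]
print("r",np.hypot(*d),"ang",np.degrees(np.arctan2(d[1],d[0])),"yaw",np.degrees(np.arctan2(R[1,1],R[0,1])),p)
cp,im,d=shot('top'); print(notches(cp,im)); X=cloud(cp,d)
m=(np.hypot(X[...,0]-441,X[...,1]+55.5)<11); P=X[m]; P=P[P[:,2]>100]; print("pin top",len(P),P.mean(0) if len(P) else 0)
E
python3 st.py
```

```text
t: 15.92
ee_pos: [439.7, -56.0, 99.8]
orientation: [-0.269, 3.13, -0.0]
ft_force: [0.7, -0.3, -0.3]
width: 59.4
grasp_force: 0.0
t: 16.75
ee_pos: [545.2, 65.0, 200.6]
orientation: [1.04, 2.964, 0.0]
ft_force: [0.4, -1.0, 0.1]
width: 87.5
grasp_force: 0.0
t: 17.33
ee_pos: [566.6, 84.0, 200.4]
orientation: [1.99, 2.431, 0.0]
ft_force: [0.6, -0.2, 0.7]
width: 44.6
grasp_force: 0.0
r 116.1767319577187 ang 101.97943561188633 yaw 11.377580911782722 [566.58628731  84.04665375 200.38201602]
[(-88.8, 4.0), (1.0, 4.5), (109.5, 3.5)]
pin top 61 [442.26864391 -55.5703799  125.01460774]
```

```bash
python3 -m creep '[0,0.001,-0.03,0,0,0.002,-0.065,0,0,0.002,-0.1,0,0,0.002,-0.125,0,0,0.002,-0.136,0,0,0.002,-0.136,0]' 0; python3 -m creep '[-0.0025,-0.0005,0,0.02,-0.005,-0.001,0,0.04,-0.0075,-0.0015,0,0.06,-0.01,-0.0025,0,0.085,-0.01,-0.0025,0,0.085]'; python3 st.py
```

```text
t: 17.88
ee_pos: [564.9, 85.7, 61.5]
orientation: [-1.981, -2.434, 0.005]
ft_force: [0.6, 0.5, 0.2]
width: 1.8
grasp_force: 0.0
t: 18.3
ee_pos: [556.8, 83.4, 65.1]
orientation: [1.877, 2.517, 0.002]
ft_force: [-0.1, 0.8, -0.7]
width: 0.4
grasp_force: 0.0
r 118.00299852643798 ang 106.69452311862337 yaw 16.572689958612134 [556.80140126  83.42916732  65.14142462]
[(-88.8, 4.0), (1.0, 4.5), (118.0, 2.5)]
pin top 60 [442.29506344 -55.4044258  124.82234551]
```

```bash
python3 -m creep '[-0.0019,-0.0006,0,0.017,-0.0038,-0.0013,0,0.034,-0.0057,-0.002,0,0.05,-0.0076,-0.0028,0,0.07,-0.0095,-0.0035,0,0.087,-0.0095,-0.0035,0,0.087]'; python3 st.py
```

```text
t: 18.85
ee_pos: [547.3, 80.0, 63.9]
orientation: [1.767, 2.597, 0.001]
ft_force: [3.2, 1.5, 3.1]
width: 0.6
grasp_force: 1.2
r 117.85597322635795 ang 111.62985882359499 yaw 21.513216330719725 [547.25722267  79.95708796  63.90876865]
[(-86.3, 4.0), (3.7, 4.0), (123.5, 3.5)]
pin top 54 [441.52597562 -53.7310882  124.4106916 ]
```

```bash
python3 -m creep '[-0.0015,-0.0006,0,0.014,-0.0029,-0.0013,0,0.027,-0.0044,-0.002,0,0.04,-0.0058,-0.0026,0,0.054,-0.0073,-0.0034,0,0.068,-0.0073,-0.0034,0,0.068]'; python3 st.py
```

```text
t: 19.4
ee_pos: [539.1, 76.3, 63.5]
orientation: [-1.679, -2.655, 0.001]
ft_force: [2.2, 1.5, 2.1]
width: 0.7
grasp_force: 1.0
r 117.77043897885176 ang 115.97107584613546 yaw 25.39323083196986 [539.12628025  76.27741841  63.50819738]
[(-82.0, 4.5), (8.2, 4.0), (128.2, 4.0)]
pin top 56 [441.47404354 -53.67784598 124.17008257]
```

```bash
python3 -m creep '[-0.0007,-0.0004,0,0.007,-0.0014,-0.0008,0,0.014,-0.0014,-0.0008,0,0.014]'|grep ft; python3 st.py|tail -1;  python3 -m creep '[-0.0007,-0.0004,0,0.007,-0.0014,-0.0008,0,0.014,-0.0014,-0.0008,0,0.014]'|grep ft; python3 st.py|tail -2
```

```text
ft_force: [1.3, 2.2, 0.8]
pin top 59 [441.08994318 -54.2443067  123.09360668]
ft_force: [1.4, 3.0, 0.1]
[(-80.7, 4.0), (9.6, 4.0), (129.6, 3.5)]
pin top 64 [441.88139029 -55.42964587 114.98602031]
```

The pin dropped 10 mm, so its top now reads 115 instead of 125. I'll back off, lift clear and check.

```bash
python3 -m creep '[0.005,0.002,0,0,0.01,0.004,0,0,0.01,0.004,0,0,0.01,0.004,0.03,0,0.01,0.004,0.07,0,0.01,0.004,0.11,0,0.01,0.03,0.14,0,0.01,0.06,0.14,0,0.01,0.09,0.14,0,0.01,0.12,0.14,0]'; python3 -m creep '[0,0.03,0,0,0,0.06,0,0,0,0.06,0,0,0,0.06,0,0]'; python3 - <<'E'
exec(open('st.py').read())
print("P",P.min(0),P.max(0))
rel=X[...,:2]-np.array([590.7,-29.6]); r=np.hypot(rel[...,0],rel[...,1]); c=X[(X[...,2]>100)&(r<110)]; cm=(c.mean(0)[:2]-[590.7,-29.6])
a=np.radians(9.8); print("can stand frame",cm@[np.cos(a),np.sin(a)],cm@[-np.sin(a),np.cos(a)])
cv2.imwrite('pics/top5.png',cv2.resize(im[110:290,240:440],None,fx=3,fy=3,interpolation=cv2.INTER_CUBIC)[:,:,::-1])
E
```

```text
t: 20.88
ee_pos: [547.3, 196.0, 204.7]
orientation: [1.644, 2.676, 0.001]
ft_force: [0.4, -1.7, 0.7]
width: 0.7
grasp_force: 0.0
t: 21.22
ee_pos: [546.6, 256.0, 203.3]
orientation: [-1.639, -2.68, 0.001]
ft_force: [-0.4, -0.8, -0.6]
width: 0.2
grasp_force: 0.0
r 288.9758553224136 ang 98.77428675373288 yaw 27.08289324678449 [546.61895175 255.99395327 203.31141661]
[(-80.7, 4.0), (9.5, 4.5), (100.2, 4.0)]
pin top 67 [441.61527985 -55.49051772 114.96121138]
P [432.67597146 -65.47615575 102.35318607] [451.68615919 -45.25373109 120.02923692]
can stand frame -69.96995896799503 5.3890110025382425
```

View pics/top5.png

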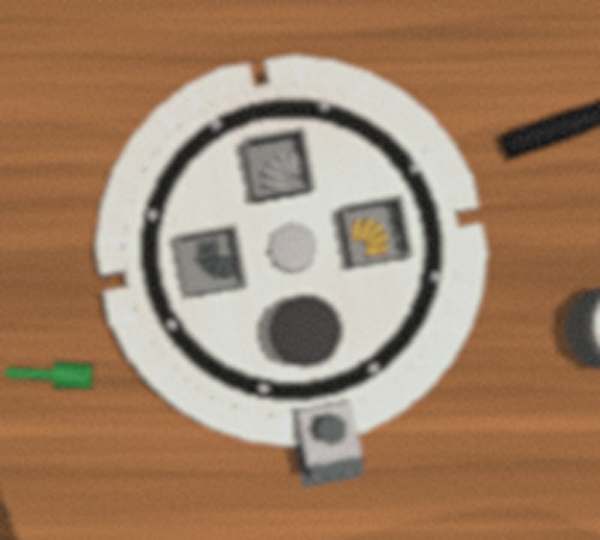

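The crop shows the canister at the front (305,330), beside the bracket. The pin's head sits on the block (328,430), and the other notches are at their indexed angles. I'll hand it in.

```bash
python3 -c "
from workcell import ticket; print(ticket.close_job())"
```

```text
the job is handed in; nothing more can be done
None
```

The carousel is locked with the canister at the front (about 5 mm off the bracket's centre line): the pin's top dropped 10 mm as expected for the notch, wrist readings between moves stayed under 5 N, the arm is clear, and I handed the job in at about 21 s; no verdict came back.

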